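Stamp a torch nozzle in the bench marking press

TASK

Lay the loose brass nozzle in the two saddles of the bench marking press with its fat end toward the ram, and let go of it. Then pull the sprung lever toward you all the way to its stop so that the die presses on the nozzle, hold it there for a second, and ease it slowly back to rest; never let it snap back. Leave the nozzle lying in the saddles and do not disturb the tape measure, the red box or the black tape.

Things in the scene. Friction and masses are not known exactly. Their poses are not given: they have to be found in the camera images.
- press: Bench marking press, bolted down, grey. Origin on the bench under the lever's pivot; own x points from the cradle to the housing, z up. In mm in its frame: base plate x -180 to 65, y -55 to 55, top z 12; housing x -35 to 35, y -30 to 30, top z 90. The ram leaves the housing toward -x, axis y 0, z 59.5; before it lie the cradle and the end stop.
- cradle (a point): Middle of the cradle at its floor, (-107, 0, 50) mm in the press's frame and with its axes. Two steel saddles, each 14 mm long in x, centred 36 mm to -x and 24 mm to +x of here: floors at z 50, cheeks to z 60, channel along x 27 wide in y. Between them a 46 mm gap, free for fingers down to the 56 mm wide bed at z 30. The nozzle lies along the channel.
- end_stop (a point): Face of the steel end stop at the ram's height, (-152, 0, 59.5) mm in the press's frame; the stop is 13 mm thick, 47 wide, top at z 76. From here to the die's face it is 90 mm with the lever at rest.
- die: Dark round die on the ram's end, 24 mm across; origin on the ram axis, 62 mm to +x of its face, press's axes. Its face is at x -62 in the press's frame with the lever at rest and moves 20 mm to -x per rad of lever. It pushes the nozzle against the end stop, then its spring (8 N or so) yields.
- nozzle: Brass torch nozzle, cream-yellow, 78 mm long, 20 x 19 mm at the fat end. Origin at the middle of its underside as it lies; z up, y along it from the fat end to the thin end, x across (grip across x, from above, its axis is 9.5 mm up).
- nozzle_head (a point): Centre of the fat end's end face: (0, -39, 9.5) mm in the nozzle's frame.
- lever (a joint): Angle of the sprung lever, rad: 0 at rest (leaning 0.5 rad away, toward the press's +x), grows as it is pulled toward the press's -x, stop at 1.05. A spring always returns it (about 2 N at the grip at rest, 7 N at the stop); let go, it snaps back.
- lever_grip (a point): Middle of the lever's round black grip bar: 18 mm in diameter, 72 mm long, parallel to the press's y axis, standing out on the press's +y side of the lever arm (a 12 mm rod); 36 mm from here to the arm's side, 36 mm to the end cap. It is 150 mm from the pivot axis, about 166 mm above the bench at rest.
- lever_pivot (a point): Point on the lever's pivot axis (parallel to the press's y), level with the middle of the grip: (0, 87, 34) mm in the press's frame.
- tape_measure: Yellow tape measure standing on edge, 36 x 80 x 60 mm, origin under its middle. Leave alone.
- flint_box: Small red cardboard box, 46 x 60 x 30 mm, origin under its middle. Leave alone.
- black_tape: Roll of black tape lying flat, 62 mm across, 19 mm high, origin under its middle. Leave alone.

How it is judged (in metres and radians):
On the way, in this order (a step that is already met when the one before it is completed fails the run):
1. the nozzle lies in the saddles, fat end toward the ram, let go, the lever still at rest (x of nozzle in the frame of press between -0.118 and -0.096 m and y of nozzle in the frame of press between -0.005 and 0.005 m and z of nozzle in the frame of press between 0.045 and 0.055 m and angle between the y axis of nozzle and the x axis of press, either way round below 0.15 rad and angle between nozzle's own z axis and vertical below 0.12 rad and x of nozzle_head in the frame of press above -0.09 m and contact force between nozzle and the fingers below 0.05 N and value of joint lever below 0.1 rad), for 0.2 s.
2. the lever is at its stop (over 0.98 rad) with the die pressing on the nozzle, held there for half a second (x of nozzle in the frame of press between -0.118 and -0.096 m and y of nozzle in the frame of press between -0.005 and 0.005 m and z of nozzle in the frame of press between 0.045 and 0.055 m and angle between the y axis of nozzle and the x axis of press, either way round below 0.15 rad and angle between nozzle's own z axis and vertical below 0.12 rad and x of nozzle_head in the frame of press above -0.09 m and value of joint lever above 0.98 rad and contact force between die and nozzle above 2 N), for 0.5 s.
3. the lever is back at rest (under 0.06 rad) (value of joint lever below 0.06 rad), for 0.2 s.
At the end, for the whole second after the job is handed in: Nozzle at rest in the saddles, fat end toward the ram: within 5 mm of the channel's middle line and floor height, its middle 96 to 118 mm before the pivot, tilt under 0.12 rad, within 0.15 rad of the channel; lever at rest, under 0.06 rad (x of nozzle in the frame of press between -0.118 and -0.096 m and y of nozzle in the frame of press between -0.005 and 0.005 m and z of nozzle in the frame of press between 0.045 and 0.055 m and angle between the y axis of nozzle and the x axis of press, either way round below 0.15 rad and angle between nozzle's own z axis and vertical below 0.12 rad and x of nozzle_head in the frame of press above -0.09 m and value of joint lever below 0.06 rad and linear speed of nozzle below 0.02 m/s); the robot touches nothing.
It fails at once if the lever snaps back (returns faster than 2 rad/s) (velocity of joint lever below -2 rad/s).
It fails at once if the tape measure, the red box or the black tape is moved more than 20 mm (distance of any of tape_measure, flint_box, black_tape from where it was at the start of the episode above 0.02 m).
It also fails if it takes over 59 s, if anything falls off the work surface, if the arm or the gripper's body presses on something with over 40 N, if the wrist force passes 120 N, or if a joint passes its speed limit or range.

ROBOT

A 7-joint arm with a two-finger parallel gripper is mounted at the origin on a cart in front of the work surface, level with it; the furniture and walls round the work are solid. World frame = base frame: x ahead of the robot, y to its left, z up, the work surface at z = 0. Lengths are in mm, angles in degrees, forces in N, time in s.
With the tool pointing down it reaches from about 400 to 875 mm from the base axis. Payload 4.4 kg.
Tool frame: the origin (TCP) lies midway between the tips of the shut fingers; the grasp point (between the pads) lies 19 mm behind it (r.grip_depth is the distance from the TCP to the grasp point, in mm); z points along the fingers, y is the line along which they close (so a half turn about z gives the same grasp; the last joint's range is limited). The gripper opens to 85 mm and grips with 20 to 120 N. Pads are 22 mm wide; open, the fingers measure 114 mm over their backs; the gripper's body (76 mm by 85 mm) begins 54 mm behind the grasp point. The pads swing forward as they close: fully open they stand 13 mm farther back than shut.
Start: joints at [-79.114, 36.005, 2.206, 86.941, -1.547, 57.084, -1.146], TCP at [164.438, 628.87, 231.313] pointing down, gripper open.
Joint ranges: [-175.42, 175.42], [-21.48, 121.26], [-71.46, 75.88], [10.55, 141.38], [-63.04, 243.04], [13.31, 113.54], [-168.57, 168.57]. Speed limits (degrees/s): [147.25, 147.25, 180, 180, 180, 180, 180].

INTERFACE

Orientations are given as a 3x3 rotation matrix whose columns are the frame's x, y, z axes.
In Python, from bench import monitor, viewer, r gives the robot as it stands.
- The arm moves only by the tool move_arm, never from a script. Its argument "rows" is one flat list of numbers, 5 for each row, row after row: the opening, from 0 (shut) to 1 (fully open), then the shift along the tool's x, y, z in mm, then the turn about the tool's z in rad. A call has 1 to 8 rows; each row is the pose to reach, as a shift and turn from the pose commanded when the call began, along the tool's axes at that moment; what a row does not reach only later rows make up. A row lasts 1/10 s, in which the tool goes at most 50 mm and 8.59 degrees, less where a joint would pass 70% of its speed; a pose out of reach is approached as far as the arm can. A call with a gripper value outside its range is refused whole. The fingers move at their own pace and stop on an object; "grip_force" is the grip in N (left out, the last holds). Time passes only in rows, so rows that repeat a pose let the fingers close. It gives the time, the measured TCP pose, the force, the opening and the grip force at its end, in the units of the state.
- monitor.sense(): the state, without advancing time (a new reading comes with each control period).
- viewer.camera(name): name is "scene" or "top" or "wrist"; returns a dict with "image" (420x560x3 uint8, blue, green, red), "range_z" (420x560 float32, mm along the optical axis (not along the pixel's ray), 0 where there is no reading), "intrinsics" (3x3 intrinsics, pixels), "dist_coeffs" ([k1, k2, p1, p2, k3] as OpenCV has them; the pictures are not rectified), "origin" and "attitude" of the camera in the world. Camera axes: x right, y down, z forward; pixel columns grow to the right and rows downward; lengths in mm; the calibration is good to about 2 mm. A picture is of the moment at which its call begins.
- r.finish_job(): hands the job in; it is judged then, once.
The state is a dict: "clock": time; "joint_pos": joint angles; "joint_velocities": joint speeds; "effort": joint torques, N m; "ee_pos": TCP position; "orientation": TCP orientation; "wrist_force": force on the tool from outside, world axes, zero at the start; "moment": the same for the moment, N m; "gripper_width": finger opening in mm; "gripper_force": force on a finger pad.
Only numpy, scipy, OpenCV 4.12 (cv2) and the standard library are available. Lean on these libraries where they do the work, as an engineer would, in place of code of your own. Each camera call takes 0.05 s, during which the arm holds its last target. There are 200 camera calls.

## Working session

There is one attempt and no reset: what is moved stays moved. The work goes in short steps, Python scripts to look and compute and a tool call to move; the robot and the scene stay as the last step left them, time stands still between calls to the robot, and variables do not carry over. Pictures are saved under pics/ and viewed, at most 10 in all, crops included, and the job is handed in when it is done.

Besides the shell and the picture viewer there is one more tool, called after "Call:" by a JSON object that holds its "method" and its "body", one argument or row to a line. move_arm: Moves the arm, as the interface text tells. Its arguments: {"type":"object","properties":{"rows":{"type":"array"},"grip_force":{"type":"number"}},"required":["rows"]}

```bash
mkdir -p pics; cat > h.py <<'E'
import numpy as np, cv2
from bench import monitor, viewer, r
def cloud(c):
    h,w=c["range_z"].shape
    u,v=np.meshgrid(np.arange(w),np.arange(h))
    p=cv2.undistortPoints(np.stack([u,v],-1).reshape(-1,1,2).astype(float),np.array(c["intrinsics"],float),np.array(c["dist_coeffs"],float)).reshape(h,w,2)
    z=c["range_z"]
    P=np.dstack([p[...,0]*z,p[...,1]*z,z])
    W=P@np.array(c["attitude"]).T+np.array(c["origin"])
    W[z<=0]=np.nan
    return W
E
python3 - <<'E'
from h import *
for n in("top","scene"):
    c=viewer.camera(n); W=cloud(c); cv2.imwrite(f"pics/{n}0.png",c["image"]); np.savez(f"{n}0.npz",W=W,img=c["image"])
    print(n,np.round(c["origin"]),np.round(c["attitude"],2).tolist())
s=monitor.sense(); print(s["ee_pos"],np.round(s["orientation"],3),s["gripper_width"],s["clock"])
E
```

```text
top [ 454.  -26. 1106.] [[0.01, -0.99, 0.13], [-1.0, -0.01, 0.03], [-0.03, -0.13, -0.99]]
scene [ 159. -500.  691.] [[0.75, -0.45, 0.49], [-0.66, -0.5, 0.56], [-0.01, -0.74, -0.67]]
[164.32336879 628.32628382 230.48942342] [[-0.967  0.253 -0.   ]
 [ 0.253  0.967 -0.002]
 [ 0.    -0.002 -1.   ]] 85.31524455641693 0.1
```

View pics/top0.png

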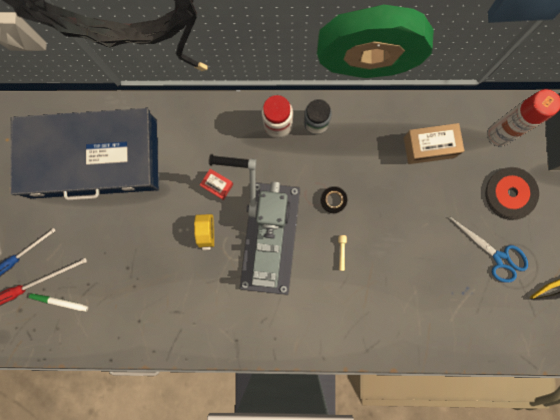

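View pics/scene0.png

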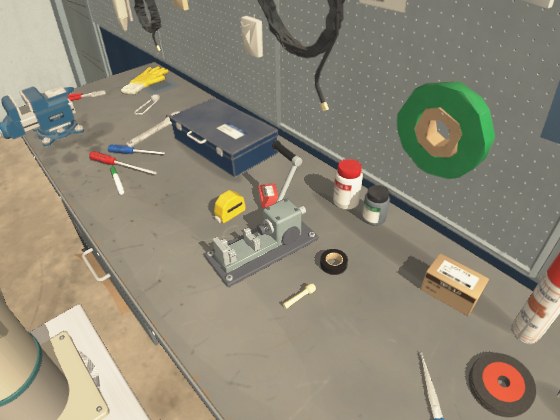

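The top view shows the press at about (270,240), its x axis pointing up and slightly right in the image. The lever grip is at (230,161) and the nozzle at (342,252), with its fat end up. The red box is at (216,184), the tape measure at (205,231) and the black tape at (334,200).

```bash
python3 - <<'E'
from h import *
from scipy.optimize import minimize
d=np.load("top0.npz");W=d["W"];img=d["img"].astype(int)
def sel(u0,u1,v0,v1,z0,z1):
    p=W[v0:v1,u0:u1].reshape(-1,3);c=img[v0:v1,u0:u1].reshape(-1,3)
    m=(p[:,2]>z0)&(p[:,2]<z1);return p[m],c[m]
p,_=sel(225,320,300,360,-20,20);print("bench z",np.median(p[:,2]))
p,_=sel(350,420,240,300,-20,20);print("bench z",np.median(p[:,2]))
# press base
p,_=sel(235,303,178,298,7,100);
for z0,z1 in((7,17),(80,100)):
    q=p[(p[:,2]>z0)&(p[:,2]<z1)][:,:2].astype(np.float32)
    print(z0,len(q),cv2.minAreaRect(q),np.median(p[(p[:,2]>z0)&(p[:,2]<z1)][:,2]))
q,_=sel(325,360,228,278,4,30); print("nozzle",len(q),cv2.minAreaRect(q[:,:2].astype(np.float32)),q[:,2].max(),q[:,:2].min(0),q[:,:2].max(0))
q0=q[:,:2]-q[:,:2].mean(0);u,s,vt=np.linalg.svd(q0,full_matrices=False);t=q0@vt[0];print(vt[0],q[:,:2].mean(0),t.min(),t.max());
for a in np.arange(-40,40,10):
    m=(t>=a)&(t<a+10); w=(q0@vt[1])[m]; print(a,m.sum(),np.round([w.min(),w.max(),q[m,2].max()],1) if m.any() else '')
q,_=sel(205,262,150,172,120,220);print("grip",len(q),np.round(q.min(0)),np.round(q.max(0)),q.mean(0))
for n,b in dict(tm=(190,220,208,252,20,80),box=(198,236,165,200,10,50),bt=(318,350,184,216,8,40)).items():
    q,_=sel(*b);print(n,np.round(cv2.minAreaRect(q[:,:2].astype(np.float32))[0]),np.round(q.min(0)),np.round(q.max(0)))
E
```

```text
bench z 0.4869127621263942
bench z 0.2104186216229209
7 2283 ((540.4305419921875, 43.385948181152344), (143.01571655273438, 244.82586669921875), 84.0213394165039) 12.348481350565635
80 947 ((536.339599609375, 22.14398765563965), (195.2792205810547, 77.17921447753906), 3.6846776008605957) 90.19656130746193
nozzle 251 ((506.6567077636719, -136.62228393554688), (76.43204498291016, 107.42514038085938), 89.2837142944336) 24.94908183087341 [ 452.75070407 -174.95137907] [560.36785349 -98.47023314]
[-0.99998895  0.00470081] [ 507.46285614 -134.46508469] -52.91667834477595 54.63023948070576
-40 28 [-38.5  33.7  24.9]
-30 45 [-35.9  29.2  22.9]
-20 19 [-33.7  36.   20.2]
-10 28 [-40.4  33.7  17.7]
0 24 [-40.3  31.4  18.6]
10 30 [-13.5  35.9  18.9]
20 27 [-24.6  31.5  18.8]
30 31 [-40.1   7.3  18.4]
grip 455 [659.  49. 151.] [690. 142. 180.] [674.12699772  93.31021547 172.39958779]
tm [552. 172.] [516. 154.  20.] [588. 191.  66.]
box [659. 151.] [626. 114.  10.] [691. 187.  37.]
bt [ 625. -117.] [ 595. -146.    8.] [655. -87.  24.]
```

```bash
cat >> h.py <<'E'
from scipy.optimize import minimize
def fitpress(W,x0,m=None):
    p=W.reshape(-1,3); p=p[np.isfinite(p).all(1)]
    p=p[(abs(p[:,0]-540)<170)&(abs(p[:,1]-43)<90)&(p[:,2]<100)]
    tgt=np.clip(p[:,2]/12,0,1)
    def f(x):
        c,s=np.cos(x[2]),np.sin(x[2]); d=p[:,:2]-x[:2]
        X=d[:,0]*c+d[:,1]*s; Y=-d[:,0]*s+d[:,1]*c
        sd=np.minimum(122.5-abs(X+57.5),55-abs(Y))
        return np.abs(1/(1+np.exp(-sd/1.5))-tgt).mean()
    return minimize(f,x0,method="Nelder-Mead",options=dict(initial_simplex=np.array(x0)+np.array([[0,0,0],[10,0,0],[0,10,0],[0,0,.05]]),xatol=1e-3,fatol=1e-7))
def noz(W,img,roi=None):
    h=cv2.cvtColor(img.astype(np.uint8),cv2.COLOR_BGR2HSV)
    m=((h[...,0]>12)&(h[...,0]<35)&(h[...,1]>50)&(h[...,2]>130)).astype(np.uint8)
    if roi: k=np.zeros_like(m);k[roi[2]:roi[3],roi[0]:roi[1]]=1;m&=k
    n,l,st,_=cv2.connectedComponentsWithStats(m); i=1+st[1:,4].argmax(); return l==i
E
python3 - <<'E'
from h import *
for n,roi in(("top",(325,360,228,278)),("scene",(275,325,275,312))):
    d=np.load(n+"0.npz");W=d["W"]
    for y in(-.1,0): r_=fitpress(W,[597,37,y]);print(n,r_.x,r_.fun)
    p=W[noz(W,d["img"],roi)];p=p[np.isfinite(p).all(1)]
    c=p[:,:2].mean(0);vt=np.linalg.svd(p[:,:2]-c,full_matrices=False)[2];t=(p[:,:2]-c)@vt[0];w=(p[:,:2]-c)@vt[1]
    print(len(p),c,vt[0],t.min(),t.max(),p[:,2].max(), "mid",c+vt[0]*(t.min()+t.max())/2)
    for a in np.arange(-45,45,10):
        k=(t>=a)&(t<a+10)
        if k.any(): print(a,np.round([w[k].min(),w[k].max(),np.median(p[k,2])],1))
    q=W.reshape(-1,3);k=(q[:,2]>130)&(q[:,2]<200)&(abs(q[:,0]-674)<40)&(abs(q[:,1]-100)<60);q=q[k];print("grip",np.round(np.percentile(q,[1,50,99],axis=0)))
E
```

```text
top [ 5.96145815e+02  2.09928102e+01 -1.07076909e-01] 0.07739175325910161
top [ 5.96145279e+02  2.10018393e+01 -1.07020416e-01] 0.07739172922486567
255 [ 506.76064952 -137.42535444] [-0.99939649  0.03473687] -40.566037816253335 43.217444174235524 24.94908183087341 mid [ 505.43574641 -137.37930366]
-45 [-7.4  9.8  1.2]
-35 [-9.7 10.6 17.2]
-25 [-9.2 10.3 13.5]
-15 [-6.6  6.4 13.1]
-5 [-6.3  6.7 12.5]
5 [-6.1  7.  13.6]
15 [-5.7  7.2 13.6]
25 [-7.7  7.9 14.5]
35 [-7.4  7.7  2.4]
grip [[649.  50. 133.]
 [673.  87. 173.]
 [688. 140. 179.]]
scene [ 5.94691443e+02  1.94132318e+01 -1.07523976e-01] 0.05894429915466752
scene [ 5.94691293e+02  1.94154163e+01 -1.07507182e-01] 0.05894428911398485
166 [ 507.94889411 -136.54290702] [-0.99974433  0.02261118] -46.66306841954758 44.140011621679164 20.052367476936638 mid [ 509.21009998 -136.57143166]
-45 [-16.3   6.1  -0.2]
-35 [-16.3  10.7  15.9]
-25 [-12.6  10.5  12.8]
-15 [-10.6   6.3  10.3]
-5 [-11.5   4.8   9.7]
5 [-12.2   5.6  12. ]
15 [-12.5   5.8  10.1]
25 [-13.9   6.8  10.5]
35 [-12.    6.5   8.6]
grip [[647.  48. 130.]
 [669.  74. 169.]
 [685. 139. 177.]]
```

```bash
cat >> h.py <<'E'
def to(*tg):
    s=monitor.sense(); R=np.array(s["orientation"]);p=np.array(s["ee_pos"])
    print("at",np.round(p,1),"F",np.round(s["wrist_force"],1),"w",round(s["gripper_width"],1),"t",round(s["clock"],2))
    hd=np.degrees(np.arctan2(R[1,0],R[0,0]))
    for t in tg:
        dh=(t[3]-hd+180)%360-180
        print(t,np.round(R.T@(np.array(t[:3])-p),1),"turn",round(-np.radians(dh),3))
E
python3 -c "
from h import *
to((430,300,240,178.3),(506.5,-137,200,178.3))"
```

```text
at [164.3 628.3 230.5] F [-0.  -0.3 -0.7] w 85.3 t 0.1
(430, 300, 240, 178.3) [-340.1 -250.4   -9.1] turn -0.226
(506.5, -137, 200, 178.3) [-524.7 -653.8   31.6] turn -0.226
```

Call:
{"method": "move_arm", "body": {
  "rows": [1,-38,-28,-1,-0.03,1,-76,-56,-2,-0.06,1,-114,-84,-3,-0.09,1,-152,-112,-4,-0.12,1,-190,-140,-5,-0.15,1,-228,-168,-6,-0.18,1,-266,-196,-7,-0.21,1,-304,-224,-8,-0.226]
}}

```text
clock: 0.9
ee_pos: [402.7, 333.5, 239.2]
orientation: [[-1.0, 0.029, -0.0], [0.029, 1.0, -0.0], [0.0, -0.0, -1.0]]
wrist_force: [1.1, 0.6, -0.0]
gripper_width: 85.3
gripper_force: 0.0
```

```bash
python3 -c "
from h import *
to((506.5,-137,200,178.3))"
```

```text
at [402.7 333.5 239.2] F [ 1.1  0.6 -0. ] w 85.3 t 0.9
(506.5, -137, 200, 178.3) [-117.3 -467.3   39.2] turn 0.001
```

Call:
{"method": "move_arm", "body": {
  "rows": [1,-12,-46,0,0,1,-24,-92,0,0,1,-36,-140,0,0,1,-48,-188,0,0,1,-56,-235,0,0,1,-62,-280,0,0,1,-64,-300,0,0,1,-64,-300,0,0]
}}

```text
clock: 1.7
ee_pos: [456.7, 29.6, 239.1]
orientation: [[-0.999, 0.037, -0.001], [0.037, 0.999, -0.002], [0.001, -0.002, -1.0]]
wrist_force: [0.0, 0.3, 0.3]
gripper_width: 85.7
gripper_force: 0.0
```

```bash
python3 - <<'E'
from h import *
c=viewer.camera("wrist");W=cloud(c);cv2.imwrite("pics/w1.png",c["image"]);np.savez("w1.npz",W=W,img=c["image"])
print(np.round(c["origin"]),np.round(c["attitude"],2).tolist())
r_=fitpress(W,[595.5,20,-.107]);print(r_.x,r_.fun)
to((506.5,-137,150,178.3))
E
```

```text
[375.  33. 382.] [[0.04, 0.95, 0.32], [1.0, -0.04, -0.01], [-0.0, 0.32, -0.95]]
[ 5.95464947e+02  2.03970891e+01 -1.07198507e-01] 0.05369111685413241
at [456.7  32.2 239.2] F [-0.  -0.6  0.7] w 85.5 t 1.75
(506.5, -137, 150, 178.3) [ -55.4 -167.4   89.1] turn -0.004
```

View pics/w1.png

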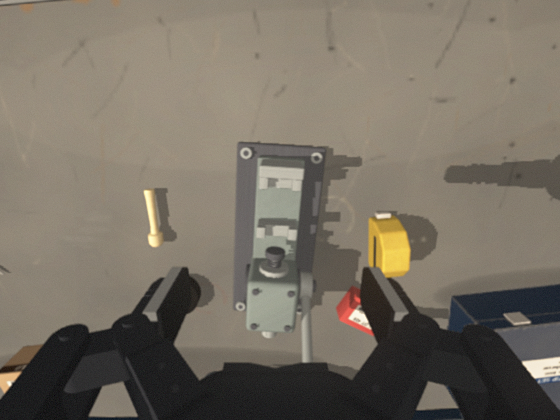

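The wrist view shows the press in full, with the cradle saddles at about (280,180) and (275,232) and the nozzle at (154,218), fat end down in the image (+x). I'll refine the cradle and nozzle positions from this cloud.

```bash
python3 - <<'E'
from h import *
d=np.load("w1.npz");W=d["W"];x,y,a=595.5,20.4,-.1072
m=noz(W,d["img"],(130,180,175,260));p=W[m];p=p[np.isfinite(p).all(1)];p=p[p[:,2]>4]
c=p[:,:2].mean(0);vt=np.linalg.svd(p[:,:2]-c,full_matrices=False)[2]
if vt[0,0]>0: vt=-vt
t=(p[:,:2]-c)@vt[0];w=(p[:,:2]-c)@vt[1];q=np.percentile(t,[.5,99.5])
print(len(p),c,vt[0],q,"mid",c+vt[0]*q.mean())
for b in np.arange(-45,45,10):
    k=(t>=b)&(t<b+10)
    if k.sum()>3: print(b,np.round([*np.percentile(w[k],[2,98]),*np.percentile(p[k,2],[50,98])],1))
R=np.array([[np.cos(a),-np.sin(a)],[np.sin(a),np.cos(a)]])
P=W.reshape(-1,3);P=P[np.isfinite(P).all(1)];Q=np.c_[(P[:,:2]-[x,y])@R,P[:,2]]
for n,x0,x1 in(("A",-148,-138),("B",-88,-78),("stop",-163,-154)):
    k=(Q[:,0]>x0)&(Q[:,0]<x1)&(abs(Q[:,1])<40)&(Q[:,2]>25)
    for b in range(-32,32,4):
        j=k&(Q[:,1]>=b)&(Q[:,1]<b+4); print(n,b,j.sum(),round(np.median(Q[j,2]),1) if j.any() else '',end='; ')
    print()
k=(abs(Q[:,1])<10)&(Q[:,2]>25)
for b in range(-172,-50,4):
    j=k&(Q[:,0]>=b)&(Q[:,0]<b+4); print(b,round(np.median(Q[j,2]),1) if j.any() else '',end='; ')
E
```

```text
557 [ 506.98589469 -133.97924785] [-0.99976274  0.02178209] [-37.08517459  40.95902258] mid [ 505.04943024 -133.9370576 ]
-45 [-7.9  5.1 16.2 19.7]
-35 [-9.3  7.5 18.3 20.9]
-25 [-9.9  7.4 15.5 20. ]
-15 [-6.   2.7 13.5 15.6]
-5 [-5.7  2.8 13.6 15.4]
5 [-5.3  3.5 14.2 15.5]
15 [-5.6  4.  14.3 16.1]
25 [-5.6  4.6 14.6 16.8]
35 [-5.9  4.8 13.8 16.9]
A -32 0 ; A -28 62 317.5; A -24 125 315.1; A -20 101 313.5; A -16 79 312.2; A -12 38 51.3; A -8 28 50.5; A -4 25 50.4; A 0 25 50.4; A 4 25 50.8; A 8 24 50.7; A 12 35 59.5; A 16 32 60.8; A 20 25 60.6; A 24 4 29.8; A 28 9 320.4; 
B -32 0 ; B -28 20 30.4; B -24 24 60.6; B -20 23 61.0; B -16 28 59.4; B -12 23 50.5; B -8 25 50.5; B -4 27 50.6; B 0 23 50.7; B 4 28 50.5; B 8 26 50.6; B 12 30 60.2; B 16 27 60.4; B 20 24 60.7; B 24 16 30.3; B 28 0 ; 
stop -32 581 329.4; stop -28 610 330.8; stop -24 525 333.9; stop -20 262 335.5; stop -16 37 76.7; stop -12 34 76.3; stop -8 34 76.7; stop -4 32 76.6; stop 0 64 77.7; stop 4 345 335.1; stop 8 519 333.8; stop 12 709 329.6; stop 16 936 327.8; stop 20 1014 325.5; stop 24 842 320.6; stop 28 490 319.4; 
-172 ; -168 53.3; -164 77.3; -160 334.5; -156 76.6; -152 323.2; -148 51.0; -144 50.4; -140 50.4; -136 49.9; -132 30.6; -128 30.8; -124 30.8; -120 30.6; -116 30.4; -112 30.6; -108 30.9; -104 30.6; -100 30.7; -96 30.8; -92 40.2; -88 50.5; -84 50.7; -80 50.5; -76 ; -72 ; -68 30.6; -64 59.1; -60 67.5; -56 31.6; -52 65.9;
```

Call:
{"method": "move_arm", "body": {
  "rows": [1,-16,-45,10,0,1,-32,-90,20,0,1,-46,-130,50,-0.005,1,-55,-167,90,-0.01,1,-55,-167,130,-0.01,1,-55,-167,170,-0.01,1,-55,-167,190,-0.01,1,-55,-167,190,-0.01]
}}

```text
clock: 2.55
ee_pos: [505.1, -132.4, 46.3]
orientation: [[-1.0, 0.017, -0.006], [0.017, 1.0, 0.003], [0.006, 0.003, -1.0]]
wrist_force: [-0.5, 0.0, -0.3]
gripper_width: 85.5
gripper_force: 0.0
```

```bash
python3 -c "
from h import *
to((506,-136,5,178.6))"
```

```text
at [ 505.1 -132.4   46.3] F [-0.5  0.  -0.3] w 85.5 t 2.55
(506, -136, 5, 178.6) [-1.2 -3.7 41.3] turn 0.007
```

Call:
{"method": "move_arm", "body": {
  "rows": [1,0,-1,20,0,1,0,-1,36,0,1,0,-1,42,0,1,0,-1,42,0,1,0,-1,42,0]
}}

```text
clock: 3.05
ee_pos: [507.8, -135.7, 8.3]
orientation: [[-1.0, 0.019, 0.002], [0.019, 1.0, -0.0], [-0.002, -0.0, -1.0]]
wrist_force: [0.8, 0.6, -0.5]
gripper_width: 85.5
gripper_force: 0.0
```

Call:
{"method": "move_arm", "body": {
  "rows": [1,1,0,3,0,0,1,0,3,0,0,1,0,3,0,0,1,0,3,0,0,1,0,3,0,0,1,0,3,0,0,1,0,3,0,0,1,0,3,0],
  "grip_force": 50
}}

```text
clock: 3.85
ee_pos: [506.0, -136.2, 4.6]
orientation: [[-1.0, 0.02, 0.0], [0.02, 1.0, -0.0], [-0.0, -0.0, -1.0]]
wrist_force: [-0.5, 0.6, 4.4]
gripper_width: 17.5
gripper_force: 50.0
```

Call:
{"method": "move_arm", "body": {
  "rows": [0,0,0,-20,0,0,0,0,-50,0,0,0,0,-90,0,0,0,0,-130,0,0,0,0,-150,0,0,0,0,-150,0,0,0,0,-150,0]
}}

```text
clock: 4.55
ee_pos: [505.5, -135.9, 154.0]
orientation: [[-1.0, 0.02, -0.0], [0.02, 1.0, 0.0], [0.0, 0.0, -1.0]]
wrist_force: [-0.4, 1.1, -1.4]
gripper_width: 18.0
gripper_force: 49.4
```

```bash
python3 - <<'E'
from h import *
c=viewer.camera("wrist");W=cloud(c);np.savez("w2.npz",W=W,img=c["image"])
c2=viewer.camera("scene");W2=cloud(c2);np.savez("s2.npz",W=W2,img=c2["image"])
u=c2["image"][190:340,240:400];cv2.imwrite("pics/w2.png",np.hstack([cv2.resize(c["image"][200:420,150:410],(400,338)),cv2.resize(u,(360,338))]))
s=monitor.sense();print(s["gripper_width"],s["wrist_force"],s["ee_pos"])
E
```

```text
17.855158900907806 [ 0.03492023  0.27470968 -1.06786367] [ 504.74094259 -135.78025669  152.92942911]
```

View pics/w2.png

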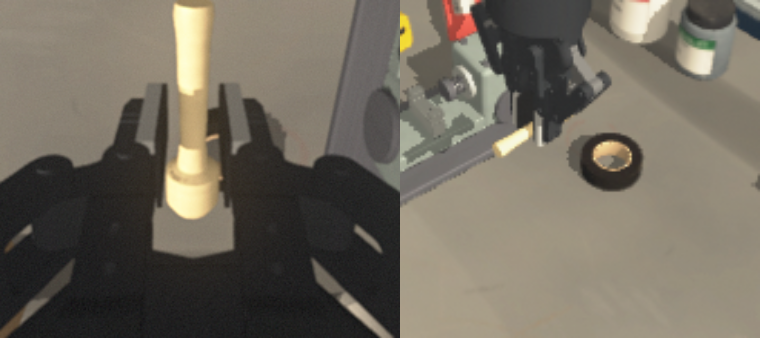

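The nozzle is held. In the left crop the pads lie beside the shaft and collar, and the thin end points up in the image. Next I'll measure the nozzle pose in the tool frame.

```bash
python3 - <<'E'
from h import *
s=monitor.sense();R=np.array(s["orientation"]);p0=np.array(s["ee_pos"])
d=np.load("w2.npz");W=d["W"];m=noz(W,d["img"],(250,310,195,345));v,u=np.where(m);print(u.min(),u.max(),v.min(),v.max())
P=(W[m]-p0)@R;P=P[np.isfinite(P).all(1)];P=P[abs(P[:,2])<40]
print(len(P))
for b in range(-70,60,6):
    k=(P[:,0]>=b)&(P[:,0]<b+6)
    if k.sum()>3:print(b,k.sum(),np.round([*np.percentile(P[k,1],[2,50,98]),*np.percentile(P[k,2],[2,50])],1))
print(np.percentile(P[:,0],[.5,99.5]))
d=np.load("s2.npz");W=d["W"];m=noz(W,d["img"],(275,310,235,265));P=(W[m]-p0)@R;P=P[np.isfinite(P).all(1)];P=P[abs(P[:,2])<40];print("scene",len(P),np.percentile(P,[1,50,99],axis=0))
E
```

```text
257 295 197 343
3030
-40 103 [ -8.    0.2   7.9 -16.2 -14.7]
-34 292 [ -8.5   0.2   9.  -16.8 -15. ]
-28 441 [ -8.6   0.3   9.  -16.5 -13.9]
-22 316 [ -6.8   0.8   7.7 -14.8 -10.9]
-16 171 [ -4.    0.3   4.8 -12.1 -10.6]
-10 172 [ -3.9   0.3   4.5 -11.8 -10.5]
-4 168 [ -3.9   0.3   4.8 -12.1 -10.6]
2 196 [ -3.8   0.8   5.5 -12.3 -10.6]
8 184 [ -4.2   1.3   5.4 -12.4 -10.9]
14 181 [ -4.1   1.8   5.8 -12.7 -11. ]
20 187 [ -4.6   1.8   5.8 -12.5 -11.2]
26 201 [ -4.5   1.8   6.2 -13.1 -11.4]
32 239 [ -5.    2.2   7.1 -13.6 -11.8]
38 179 [ -4.6   1.3   6.4 -13.   -7.5]
[-37.44900533  39.00134151]
scene 69 [[  3.81539641  -6.51261252 -11.46404522]
 [ 27.16564208  -0.52437861  -8.61761659]
 [ 40.83871593   4.45739861  -1.43983714]]
```

```bash
python3 -c "
from h import *
to((489.1,31.3,90,174.6))"
```

```text
at [ 504.7 -135.8  152.9] F [ 0.   0.3 -1.1] w 17.9 t 4.65
(489.1, 31.3, 90, 174.6) [ 18.7 166.7  63.1] turn 0.075
```

Call:
{"method": "move_arm", "body": {
  "rows": [0,4,35,0,0.015,0,8,75,0,0.03,0,13,115,0,0.05,0,17,150,0,0.065,0,18.7,166.7,10,0.075,0,18.7,166.7,40,0.075,0,18.7,166.7,63,0.075,0,18.7,166.7,63,0.075]
}}

```text
clock: 5.45
ee_pos: [487.3, 30.9, 87.8]
orientation: [[-0.996, 0.094, -0.008], [0.094, 0.996, -0.001], [0.008, -0.002, -1.0]]
wrist_force: [-0.8, 0.4, 0.0]
gripper_width: 17.7
gripper_force: 49.3
```

Call:
{"method": "move_arm", "body": {
  "rows": [0,0,0,0,0,0,0,0,0,0,0,0,0,0,0]
}}

```text
clock: 5.75
ee_pos: [491.2, 30.8, 92.2]
orientation: [[-0.995, 0.095, 0.002], [0.095, 0.995, 0.0], [-0.002, 0.0, -1.0]]
wrist_force: [0.2, 0.4, 0.2]
gripper_width: 17.7
gripper_force: 49.3
```

```bash
python3 - <<'E'
from h import *
to((489.1,31.3,54.5,174.6))
c=viewer.camera("wrist");W=cloud(c);m=noz(W,c["image"],(250,310,190,345))
p=W[m];p=p[np.isfinite(p).all(1)];a=-.1072;R=np.array([[np.cos(a),-np.sin(a)],[np.sin(a),np.cos(a)]])
Q=np.c_[(p[:,:2]-[595.5,20.4])@R,p[:,2]];Q=Q[abs(Q[:,2]-100)<30]
print(np.percentile(Q[:,0],[.5,99.5]))
for b in range(-150,-65,10):
    k=(Q[:,0]>=b)&(Q[:,0]<b+10);print(b,np.round([*np.percentile(Q[k,1],[2,50,98]),np.percentile(Q[k,2],98)],1))
E
```

```text
at [491.2  30.8  92.2] F [0.2 0.4 0.2] w 17.7 t 5.75
(489.1, 31.3, 54.5, 174.6) [ 2.2  0.3 37.7] turn -0.001
[-144.64348518  -40.86102909]
-150 [ -6.    0.7   5.4 104.7]
-140 [ -6.    1.7   5.3 104.4]
-130 [ -5.    1.4   4.9 103.6]
-120 [-5.000e+00  1.000e-01  4.600e+00  1.035e+02]
-110 [-4.500e+00  1.000e-01  4.300e+00  1.033e+02]
-100 [ -4.5   0.2   4.  103.2]
-90 [ -8.8   0.9   8.5 107.4]
-80 [ -8.9   2.1   8.6 107.9]
-70 [ -6.4  -0.6   5.5 106.8]
```

Call:
{"method": "move_arm", "body": {
  "rows": [0,2,0.3,15,0,0,2,0.3,27,0,0,2,0.3,34,0,0,2,0.3,37,0,0,2,0.3,37,0,0,2,0.3,37,0]
}}

```text
clock: 6.4
ee_pos: [488.5, 31.4, 54.6]
orientation: [[-0.996, 0.095, 0.0], [0.095, 0.996, 0.0], [-0.0, 0.0, -1.0]]
wrist_force: [-1.2, 0.5, 1.4]
gripper_width: 17.7
gripper_force: 49.7
```

Call:
{"method": "move_arm", "body": {
  "rows": [0,0,0,0.7,0,0,0,0,0.7,0,0.15,0,0,0.7,0,0.3,0,0,0.7,0,0.5,0,0,0.7,0,0.7,0,0,0.7,0,0.7,0,0,0.7,0]
}}

```text
clock: 7.1
ee_pos: [488.5, 31.5, 53.4]
orientation: [[-0.996, 0.095, -0.0], [0.095, 0.996, 0.0], [0.0, -0.0, -1.0]]
wrist_force: [0.4, -0.2, 0.8]
gripper_width: 59.8
gripper_force: 0.0
```

Call:
{"method": "move_arm", "body": {
  "rows": [0.7,0,0,-20,0,0.7,0,0,-50,0,0.7,0,0,-90,0,0.7,0,0,-130,0,0.7,0,0,-170,0,0.7,0,0,-190,0,0.7,0,0,-190,0,0.7,0,0,-190,0]
}}

```text
clock: 7.9
ee_pos: [488.2, 31.5, 243.4]
orientation: [[-0.996, 0.095, -0.0], [0.095, 0.996, 0.0], [0.0, 0.0, -1.0]]
wrist_force: [0.1, -0.4, -0.7]
gripper_width: 60.2
gripper_force: 0.0
```

```bash
python3 - <<'E'
from h import *
to((489.1,31.3,244.5,174.6))
a=-.1072;R=np.array([[np.cos(a),-np.sin(a)],[np.sin(a),np.cos(a)]])
for n,roi in(("wrist",(200,360,60,300)),("top",(250,290,225,292))):
    c=viewer.camera(n);W=cloud(c);m=noz(W,c["image"],roi)
    if n=="wrist":cv2.imwrite("pics/w3.png",c["image"])
    p=W[m];p=p[np.isfinite(p).all(1)]
    Q=np.c_[(p[:,:2]-[595.5,20.4])@R,p[:,2]];print(n,len(Q));Q=Q[abs(Q[:,2]-62)<15]
    print(np.percentile(Q[:,0],[.5,99.5]))
    for b in range(-150,-65,10):
        k=(Q[:,0]>=b)&(Q[:,0]<b+10)
        if k.any():print(b,np.round([*np.percentile(Q[k,1],[2,50,98]),np.percentile(Q[k,2],95)],1))
E
```

```text
at [488.2  31.5 243.4] F [ 0.1 -0.4 -0.7] w 60.2 t 7.9
(489.1, 31.3, 244.5, 174.6) [-0.9 -0.1 -1.1] turn -0.0
wrist 640
[-147.0596537   -61.68270429]
-150 [-6.9  1.8  6.2 67.2]
-140 [-6.9  2.   5.3 66.7]
-130 [-4.5  2.1  5.4 65.9]
-120 [-4.4  2.2  4.5 65.6]
-110 [ 0.1  2.3  4.7 65.6]
-100 [-4.3  2.4  4.8 65.4]
-90 [-8.9  1.4  9.5 69.7]
-80 [-10.2   1.6   9.5  70.3]
-70 [-3.  -0.1  3.7 68.1]
top 1765Traceback (most recent call last):
  File "<stdin>", line 9, in <module>
    return _quantile_unchecked(
        a, q, axis, out, overwrite_input, method, keepdims, weights)
    return _ureduce(a,
                    func=_quantile_ureduce_func,
    ...<5 lines>...
                    overwrite_input=overwrite_input,
                    method=method)
    r = func(a, **kwargs)
    result = _quantile(arr,
                       quantiles=q,
    ...<2 lines>...
                       out=out,
                       weights=wgt)
    slices_having_nans = np.isnan(arr[-1, ...])
                                  ~~~^^^^^^^^^
IndexError: index -1 is out of bounds for axis 0 with size 0
```

View pics/w3.png

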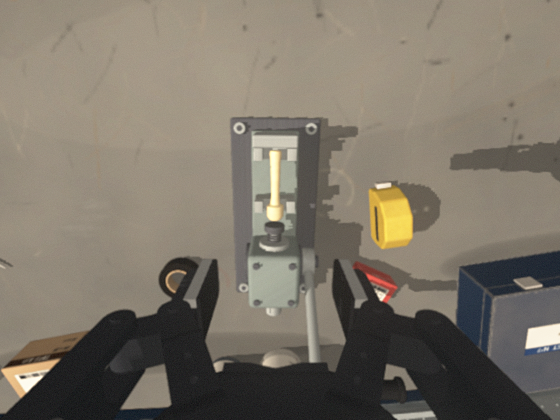

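The nozzle lies in the saddles at (275,185) with its fat end next to the die at (274,230). The neighbouring items haven't moved. Next is the lever grip.

```bash
python3 - <<'E'
from h import *
a=-.1072;R=np.array([[np.cos(a),-np.sin(a)],[np.sin(a),np.cos(a)]])
for n in("top","scene"):
    c=viewer.camera(n);W=cloud(c);p=W.reshape(-1,3);p=p[np.isfinite(p).all(1)]
    Q=np.c_[(p[:,:2]-[595.5,20.4])@R,p[:,2]]
    k=(abs(Q[:,0]-72)<40)&(Q[:,1]>55)&(Q[:,1]<120)&(Q[:,2]>140)&(Q[:,2]<200);G=Q[k];print(n,k.sum(),np.round(np.percentile(G,[2,25,50,75,98],axis=0),1).tolist())
    T=G[G[:,2]>np.percentile(G[:,2],60)];print(T.mean(0))
print(np.round(monitor.sense()["joint_pos"],1))
P=np.r_[R@[72,89]+[595.5,20.4]];print(P)
to((*P,260,83.9),(*P,260,-96.1))
E
```

```text
top 287 [[63.3, 57.0, 166.8], [66.4, 71.9, 171.2], [70.2, 87.8, 173.0], [74.8, 104.0, 174.6], [79.6, 118.6, 177.4]]
[ 71.74919569  88.50472914 175.19231018]
scene 155 [[61.5, 57.1, 161.7], [63.7, 70.8, 168.5], [66.0, 86.4, 171.9], [70.1, 103.3, 173.4], [76.5, 119.4, 175.1]]
[ 70.32681196  86.16159059 173.80197003]
[-11.9  22.3   6.7 111.3  -3.5  46.8  81.3]
[676.60922673 101.18547727]
at [487.6  31.4 242.2] F [-0.1 -0.  -0.8] w 59.7 t 8.1
(np.float64(676.6092267345492), np.float64(101.18547727483869), 260, 83.9) [-181.5   87.4  -18.4] turn 1.582
(np.float64(676.6092267345492), np.float64(101.18547727483869), 260, -96.1) [-181.5   87.4  -18.4] turn -1.559
```

Call:
{"method": "move_arm", "body": {
  "rows": [0.7,-20,10,-5,0.14,0.7,-45,22,-10,0.28,0.7,-70,34,-15,0.42,0.7,-95,46,-18,0.56,0.7,-120,58,-18,0.7,0.7,-145,70,-18,0.84,0.7,-165,80,-18,0.98,0.7,-181,87,-18,1.12]
}}

```text
clock: 8.9
ee_pos: [677.6, 101.9, 259.7]
orientation: [[-0.344, 0.939, -0.002], [0.939, 0.344, -0.001], [0.0, -0.002, -1.0]]
wrist_force: [0.0, -0.1, -0.1]
gripper_width: 59.4
gripper_force: 0.0
```

Call:
{"method": "move_arm", "body": {
  "rows": [0.6,0,0,0,0.14,0.6,0,0,0,0.28,0.6,0,0,0,0.42,0.6,0,0,0,0.46,0.6,0,0,0,0.46,0.6,0,0,0,0.46]
}}

```text
clock: 9.5
ee_pos: [676.6, 100.9, 260.5]
orientation: [[0.103, 0.995, -0.002], [0.995, -0.103, -0.0], [-0.001, -0.002, -1.0]]
wrist_force: [0.5, -0.1, -0.4]
gripper_width: 51.4
gripper_force: 0.0
```

```bash
python3 - <<'E'
from h import *
to((676.6,101.2,148,83.9))
print(np.round(monitor.sense()["joint_pos"],1))
E
```

```text
at [676.6 100.9 260.5] F [ 0.5 -0.1 -0.4] w 51.4 t 9.5
(676.6, 101.2, 148, 83.9) [  0.3   0.2 112.5] turn 0.004
[-26.8  40.6  30.4  79.2 -21.1  66.    0.2]
```

Call:
{"method": "move_arm", "body": {
  "rows": [0.6,0,0,35,0,0.6,0,0,70,0,0.6,0,0,100,0,0.6,0,0,112,0,0.45,0,0,112,0,0.35,0,0,112,0,0.28,0,0,112,0,0.28,0,0,112,0]
}}

```text
clock: 10.3
ee_pos: [677.9, 100.9, 151.3]
orientation: [[0.104, 0.995, 0.003], [0.995, -0.104, 0.0], [0.001, 0.003, -1.0]]
wrist_force: [0.3, 0.0, -0.2]
gripper_width: 24.2
gripper_force: 0.0
```

```bash
python3 - <<'E'
from h import *
to((676.6,101.2,148,83.9))
c=viewer.camera("wrist");cv2.imwrite("pics/w4.png",c["image"])
for th in np.arange(0,1.151,.05):
    f=-.5+th; print(round(th,2),np.round(-150*np.sin(f)-71.9,1),np.round(-(150*np.cos(f)-131.6),1))
E
```

```text
at [677.9 100.9 151.3] F [ 0.3  0.  -0.2] w 24.2 t 10.3
(676.6, 101.2, 148, 83.9) [ 0.1 -1.4  3.3] turn 0.003
0.0 0.0 -0.0
0.05 -6.7 -3.5
0.1 -13.5 -6.6
0.15 -20.5 -9.3
0.2 -27.6 -11.7
0.25 -34.8 -13.7
0.3 -42.1 -15.4
0.35 -49.5 -16.7
0.4 -56.9 -17.7
0.45 -64.4 -18.2
0.5 -71.9 -18.4
0.55 -79.4 -18.2
0.6 -86.9 -17.7
0.65 -94.3 -16.7
0.7 -101.7 -15.4
0.75 -109.0 -13.7
0.8 -116.2 -11.7
0.85 -123.3 -9.3
0.9 -130.3 -6.6
0.95 -137.1 -3.5
1.0 -143.8 -0.0
1.05 -150.3 3.7
1.1 -156.6 7.8
1.15 -162.7 12.2
```

View pics/w4.png

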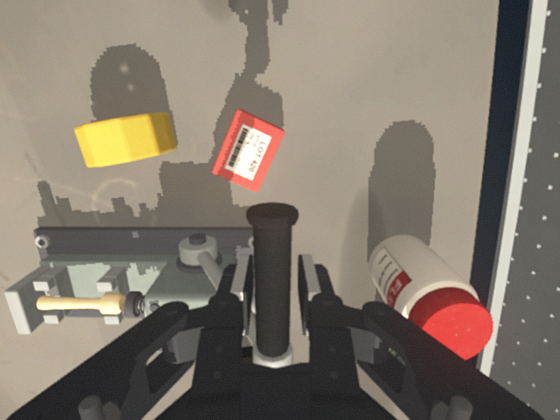

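The black grip bar (272,280) sits between the fingers, clear on both sides. The nozzle and the other items are as they were.

Call:
{"method": "move_arm", "body": {
  "rows": [0.26,0,-7,-3.5,0,0.26,0,-13.5,-6.6,0,0.26,0,-20.5,-9.3,0,0.26,0,-27.5,-11.7,0,0.26,0,-35,-13.7,0,0.26,0,-42,-15.4,0,0.26,0,-49.5,-16.7,0,0.26,0,-57,-17.7,0],
  "grip_force": 80
}}

```text
clock: 11.15
ee_pos: [621.9, 106.7, 169.2]
orientation: [[0.104, 0.995, 0.006], [0.995, -0.104, 0.0], [0.001, 0.006, -1.0]]
wrist_force: [5.2, -0.5, 3.0]
gripper_width: 22.2
gripper_force: 2.6
```

Call:
{"method": "move_arm", "body": {
  "rows": [0.26,0,-7.5,-0.5,0,0.26,0,-15,-0.7,0,0.26,0,-22.5,-0.5,0,0.26,0,-30,0,0,0.26,0,-37.5,1,0,0.26,0,-45,2.3,0,0.26,0,-52,4,0,0.26,0,-59.3,6,0]
}}

```text
clock: 11.95
ee_pos: [563.3, 112.9, 163.0]
orientation: [[0.104, 0.995, 0.006], [0.995, -0.104, 0.0], [0.001, 0.006, -1.0]]
wrist_force: [5.2, -0.8, 3.1]
gripper_width: 22.1
gripper_force: 2.8
```

Call:
{"method": "move_arm", "body": {
  "rows": [0.26,0,-7,2.4,0,0.26,0,-14,5,0,0.26,0,-21,8.2,0,0.26,0,-27.6,11.7,0,0.26,0,-34,15.4,0,0.26,0,-37,16,0,0.26,0,-38,16,0]
}}

```text
clock: 12.65
ee_pos: [527.1, 116.7, 146.4]
orientation: [[0.104, 0.995, 0.009], [0.995, -0.104, -0.0], [0.0, 0.009, -1.0]]
wrist_force: [11.6, -1.1, -5.9]
gripper_width: 21.8
gripper_force: 5.7
```

```bash
python3 - <<'E'
from h import *
to((676.6,101.2,148,83.9))
a=-.1072;R=np.array([[np.cos(a),-np.sin(a)],[np.sin(a),np.cos(a)]])
c=viewer.camera("scene");cv2.imwrite("pics/s5.png",cv2.resize(c["image"][120:300,160:400],None,fx=3,fy=3));p=cloud(c).reshape(-1,3);p=p[np.isfinite(p).all(1)]
print(R.T@(np.array(monitor.sense()["ee_pos"][:2])-[595.5,20.4]))
E
```

```text
at [527.1 116.7 146.4] F [11.6 -1.1 -5.9] w 21.8 t 12.65
(676.6, 101.2, 148, 83.9) [ 1.000e-01  1.504e+02 -3.000e-01] turn 0.002
[-78.25521819  88.45096217]
```

View pics/s5.png

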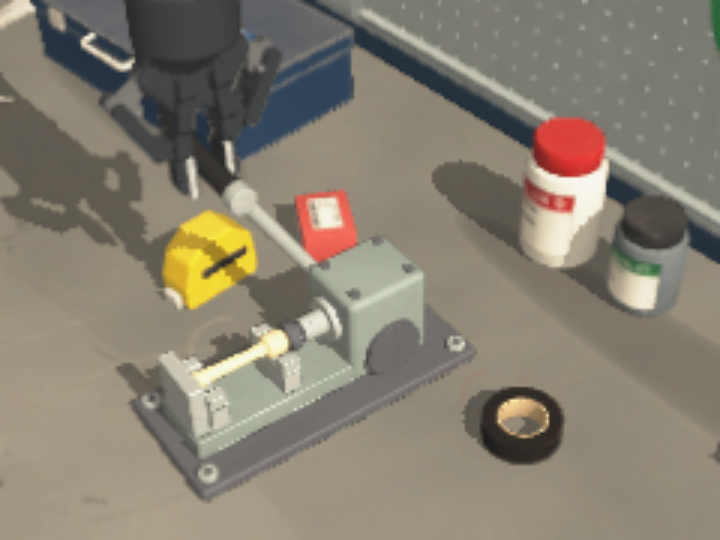

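The lever is near its stop at about (240,195). The die at (292,335) presses the nozzle against the end stop. I'll pull a little further to be sure of the stop, then hold.

Call:
{"method": "move_arm", "body": {
  "rows": [0.26,0,-2,0.5,0,0.26,0,-4,1,0,0.26,0,-4,1,0,0.26,0,-4,1,0,0.26,0,-4,1,0,0.26,0,-4,1,0,0.26,0,-4,1,0,0.26,0,-4,1,0]
}}

```text
clock: 13.5
ee_pos: [524.5, 116.9, 145.2]
orientation: [[0.104, 0.994, 0.011], [0.995, -0.104, -0.001], [0.0, 0.011, -1.0]]
wrist_force: [13.5, -0.8, -9.3]
gripper_width: 22.5
gripper_force: 6.6
```

Call:
{"method": "move_arm", "body": {
  "rows": [0.26,0,0,0,0,0.26,0,0,0,0,0.26,0,0,0,0,0.26,0,0,0,0,0.26,0,0,0,0]
}}

```text
clock: 14.0
ee_pos: [524.5, 116.9, 145.2]
orientation: [[0.104, 0.994, 0.011], [0.995, -0.104, -0.001], [0.0, 0.011, -1.0]]
wrist_force: [13.7, -1.1, -8.0]
gripper_width: 22.2
gripper_force: 6.6
```

Call:
{"method": "move_arm", "body": {
  "rows": [0.26,0,-2,0,0,0.26,0,-4,0,0,0.26,0,-4,0,0,0.26,0,-4,0,0,0.26,0,-4,0,0,0.26,0,-4,0,0,0.26,0,-4,0,0]
}}

```text
clock: 14.7
ee_pos: [524.2, 116.9, 145.7]
orientation: [[0.105, 0.994, 0.018], [0.994, -0.105, -0.002], [0.0, 0.018, -1.0]]
wrist_force: [19.5, -1.9, -13.5]
gripper_width: 22.3
gripper_force: 10.0
```

Call:
{"method": "move_arm", "body": {
  "rows": [0.26,0,4.3,-0.8,0,0.26,0,7.3,-1.3,0,0.26,0,10.3,-1.8,0,0.26,0,16.3,-5.3,0,0.26,0,23.3,-8.8,0,0.26,0,30.3,-11.9,0,0.26,0,37.3,-14.6,0,0.26,0,44.3,-17,0]
}}

```text
clock: 15.5
ee_pos: [561.2, 112.9, 161.7]
orientation: [[0.104, 0.995, 0.004], [0.995, -0.104, -0.0], [-0.0, 0.004, -1.0]]
wrist_force: [6.2, 0.1, -4.6]
gripper_width: 21.8
gripper_force: 3.2
```

Call:
{"method": "move_arm", "body": {
  "rows": [0.26,0,7,-2,0,0.26,0,14.3,-3.7,0,0.26,0,21.7,-5,0,0.26,0,29,-6,0,0.26,0,36.6,-6.5,0,0.26,0,44,-6.7,0,0.26,0,51.6,-6.5,0,0.26,0,59,-6,0]
}}

```text
clock: 16.3
ee_pos: [618.5, 107.1, 167.1]
orientation: [[0.104, 0.995, -0.001], [0.995, -0.104, 0.0], [0.0, -0.001, -1.0]]
wrist_force: [4.1, 0.1, -2.0]
gripper_width: 22.2
gripper_force: 1.5
```

Call:
{"method": "move_arm", "body": {
  "rows": [0.26,0,7.5,1,0,0.26,0,15,2.3,0,0.26,0,22.2,4,0,0.26,0,29.4,6,0,0.26,0,36.5,8.4,0,0.26,0,43.5,11.1,0,0.26,0,50.3,14.2,0,0.26,0,54,16.2,0]
}}

```text
clock: 17.1
ee_pos: [672.5, 101.4, 150.6]
orientation: [[0.104, 0.995, -0.0], [0.995, -0.104, -0.0], [-0.0, -0.0, -1.0]]
wrist_force: [2.3, 0.3, -0.8]
gripper_width: 22.3
gripper_force: 0.9
```

Call:
{"method": "move_arm", "body": {
  "rows": [0.26,0,1,0.5,0,0.26,0,2,1,0,0.26,0,3,1.5,0,0.26,0,4,1.5,0,0.26,0,5,1.5,0,0.26,0,5,1.5,0,0.26,0,5,1.5,0]
}}

```text
clock: 17.8
ee_pos: [676.8, 100.9, 149.7]
orientation: [[0.104, 0.995, -0.0], [0.995, -0.104, 0.0], [0.0, -0.0, -1.0]]
wrist_force: [0.5, 0.1, 0.3]
gripper_width: 21.9
gripper_force: 0.0
```

No contact force remains, so the lever is at rest. I'll open the fingers, lift off and check.

Call:
{"method": "move_arm", "body": {
  "rows": [0.4,0,0,0,0,0.6,0,0,0,0,0.6,0,0,0,0,0.6,0,0,-20,0,0.6,0,0,-50,0,0.6,0,0,-90,0,0.6,0,0,-110,0,0.6,0,0,-110,0]
}}

```text
clock: 18.6
ee_pos: [679.1, 100.6, 263.7]
orientation: [[0.104, 0.995, 0.007], [0.995, -0.104, 0.001], [0.002, 0.007, -1.0]]
wrist_force: [0.3, -0.2, -0.3]
gripper_width: 51.0
gripper_force: 0.0
```

```bash
python3 - <<'E'
from h import *
to((676.6,101.2,148,83.9))
a=-.1072;R=np.array([[np.cos(a),-np.sin(a)],[np.sin(a),np.cos(a)]])
c=viewer.camera("scene");cv2.imwrite("pics/s6.png",cv2.resize(c["image"][120:300,160:400],None,fx=3,fy=3));W=cloud(c)
m=noz(W,c["image"],(215,262,222,255));p=W[m];p=p[np.isfinite(p).all(1)]
Q=np.c_[(p[:,:2]-[595.5,20.4])@R,p[:,2]];print(len(Q),np.round(np.percentile(Q,[2,50,98],axis=0),1).tolist())
p=W.reshape(-1,3);p=p[np.isfinite(p).all(1)];Q=np.c_[(p[:,:2]-[595.5,20.4])@R,p[:,2]]
G=Q[(abs(Q[:,0]-60)<60)&(Q[:,1]>55)&(Q[:,1]<120)&(Q[:,2]>140)&(Q[:,2]<190)];print(np.round(np.percentile(G,[2,50,98],axis=0),1).tolist())
E
```

```text
at [679.1 100.6 263.7] F [ 0.3 -0.2 -0.3] w 51.0 t 18.6
(676.6, 101.2, 148, 83.9) [  0.2  -3.3 115.6] turn 0.002
89 [[-148.9, -11.4, 24.8], [-91.9, -1.2, 63.6], [-56.1, 26.1, 69.3]]
[[61.8, 56.9, 161.5], [65.8, 86.3, 171.8], [77.0, 116.8, 175.4]]
```

View pics/s6.png

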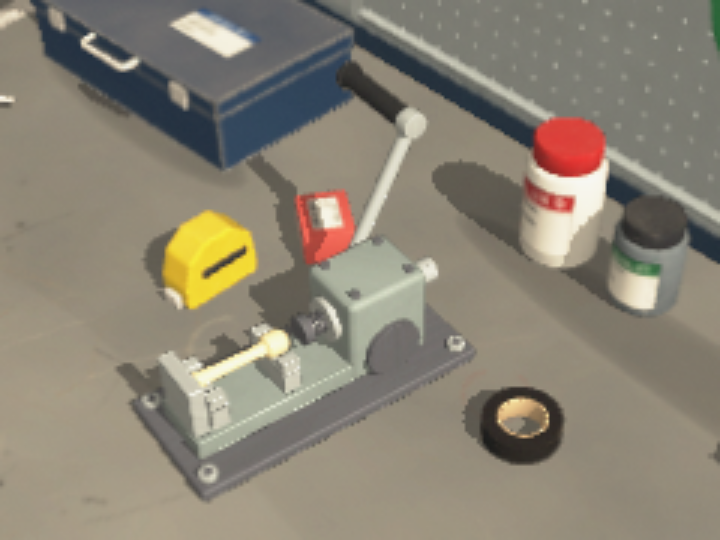

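The lever is back at rest at (410,122), and the nozzle lies in the saddles against the end stop at (240,358). Nothing else has moved.

```bash
python3 -c "
from bench import r
print(r.finish_job())"
```

```text
the job is handed in; nothing more can be done
None
```

The job is handed in at about 19 s of the 59 s allowed: the nozzle lies in the saddles with its fat end toward the ram, the lever was pulled to its stop, held for over a second and eased back to rest, and nothing else was moved; the judge returned no verdict.

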